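# Shut down the warming plate and clear its timer

## Task

The warming plate is finished with: first flip its power toggle switch over to off (bat leaning to the left, seen from the front of the plate), and only then turn the timer knob, the one with the straight bar grip, anticlockwise all the way back to its zero stop. Leave the small round heat knob at its setting and the mug standing where it is on the plate, and let go of everything at the end.

Things in the scene. Friction and masses are not known exactly. Their poses are not given: they have to be found in the camera images.
- warmer: Fixed warming plate, steel case 270 (x) x 340 (y) x 40 mm high; black glass on its rear part, 44 mm above the worktop; control deck at its front. Origin: centre of underside. x axis front to rear, z up; up to 0.15 rad askew. On the deck, at x = -95 mm, stand three controls at y = +110, 0, -110 mm, in varying order. A cabinet 0.45 m above the worktop overhangs all beyond x = 0.59 m from the robot.
- timer_knob (a joint): Turn of the timer knob, rad: 0 = zero stop (pointer end of the bar straight to the warmer's rear, at the long broad mark), growing clockwise seen from above, to 4.7. Starts between 1.4 and 3.2. Friction about 0.04 N m; it stays where left. It may need more than one grasp.
- timer_grip (a point): Centre of the timer knob's bar grip, on the knob's upright axis, 61 mm above the worktop. Black bar 46 long, 12 wide, 22 mm high (50 to 72 mm above the worktop) on a round skirt of 52 mm diameter and an 80 mm aluminium dial. Turns with the knob: x axis along the bar to its pointer end (white line on top, white nose), z up; at zero it is parallel to the warmer's x.
- toggle (a joint): Lean of the power toggle's bat, rad: +0.45 = on (leaning right, to the warmer's -y), 0 = upright, -0.45 = off (leaning left, to its +y). Starts on. Over-centre: past upright it falls to the other end by itself; under 2 N at the tip.
- toggle_tip (a point): Tip of the toggle's round steel bat, 11 mm thick at the top, 8 mm at the foot, 37 mm from its pivot, which lies 44 mm above the worktop in the middle of a 36 x 56 mm aluminium plate. When on, the tip is 77 mm above the worktop and 16 mm to the right (-y of the warmer) of the pivot; when off, 16 mm to the left. The hinge runs along the warmer's x axis.
- heat_mark (a point): Point on the rim of the heat knob, 16 mm from its axis, 62 mm above the worktop, at the white index line; x axis points outward. The heat knob is small, round, fluted and black, 36 mm in diameter and 22 mm high, on a 68 mm dial. Not to be turned.
- mug: Plain light mug, 77 mm in diameter, 108 mm with its handle, 89 mm high, standing loose on the glass top. Origin: centre of its underside; z up. To be left where it is.

How it is judged (in metres and radians):
On the way, in this order (a step that is already met when the one before it is completed fails the run):
1. the power toggle is flipped over to off (value of joint toggle below -0.3 rad), for 0.2 s.
2. the timer knob is turned back to its zero stop (value of joint timer_knob below 0.08 rad and value of joint toggle below -0.3 rad), for 0.2 s.
At the end, for the whole second after the job is handed in: The toggle leans to the left (beyond -0.3 rad), the timer knob rests within 0.08 rad of its zero stop, the heat knob's index mark is within 4 mm of where it started, and the mug stands upright (within 0.15 rad) within 15 mm of where it started (all of step 2 and velocity of joint timer_knob below 0.1 rad/s and distance of heat_mark from where it was at the start of the episode below 0.004 m and distance of mug from where it was at the start of the episode below 0.015 m and angle between mug's own z axis and vertical below 0.15 rad); the robot touches nothing.
It fails at once if the heat knob is turned (its index mark moves more than 4 mm) (distance of heat_mark from where it was at the start of the episode above 0.004 m).
It fails at once if the mug is shifted by more than 15 mm or tipped (distance of mug from where it was at the start of the episode above 0.015 m or angle between mug's own z axis and vertical above 0.3 rad).
It also fails if it takes over 72 s, if anything falls off the work surface, if the arm or the gripper's body presses on something with over 40 N, if the wrist force passes 120 N, or if a joint passes its speed limit or range.

## Robot

A 6-joint arm with a two-finger parallel gripper is mounted at the origin on a cart in front of the work surface, level with it; the furniture and walls round the work are solid. World frame = base frame: x ahead of the robot, y to its left, z up, the work surface at z = 0. Lengths are in mm, angles in degrees, forces in N, time in s.
With the tool pointing down it reaches from about 350 to 850 mm from the base axis. Payload 8.1 kg.
Tool frame: the origin (TCP) lies on the mounting face of the last link; the fingertips stand 173 mm ahead of it and the grasp point (between the pads) lies 155 mm ahead of it; z points along the fingers, y is the direction in which the jaws open and shut (so a half turn about z gives the same grasp; the last joint's range is limited). The gripper opens to 85 mm and grips with 20 to 120 N. Pads are 22 mm wide; open, the fingers measure 114 mm over their backs; the gripper's body (76 mm by 85 mm) begins 54 mm behind the grasp point. The pads swing forward as they close: fully open they stand 13 mm farther back than shut.
Start: joints at [59.164, 7.471, 85.268, -0, 87.261, -4.893], TCP at [262.472, 539.551, 404.692] pointing down, gripper open.
Joint ranges: [-169.43, 169.43], [-51.17, 129.36], [1.28, 143.12], [-76.62, 256.62], [0, 156.53], [-152.29, 152.29]. Speed limits (degrees/s): [136.94, 136.94, 159.86, 180, 180, 180].

## Interface

Orientations are given as [roll, pitch, yaw] about the fixed x, y, z axes, in that order (R = Rz(yaw) Ry(pitch) Rx(roll)).
In Python, from bench import * gives the robot as it stands.
- The arm moves only by the tool arm_command, never from a script. Its argument "plan" is a list of rows, each an object of numbers: "jaw": the closure, from 0 (fully open) to 1 (shut); "dx", "dy", "dz": the shift along the tool's x, y, z in mm; "wx", "wy", "wz": the turn, a rotation vector about the tool's x, y, z in rad. A call has 1 to 12 rows; each row is the pose to reach, as a shift and turn from the pose commanded when the call began, along the tool's axes at that moment; what a row does not reach only later rows make up. A row lasts 1/10 s, in which the tool goes at most 50 mm and 8.59 degrees, less where a joint would pass 70% of its speed; a pose out of reach is approached as far as the arm can. A call with a gripper value outside its range is refused whole. The fingers move at their own pace and stop on an object; "squeeze" is the grip in N (left out, the last holds). Time passes only in rows, so rows that repeat a pose let the fingers close. It gives the time, the measured TCP pose, the force and the opening at its end, in the units of the state.
- sense(): the state, without advancing time (a new reading comes with each control period).
- snapshot(name): name is "side" or "top" or "wrist"; returns a dict with "pixels" (420x560x3 uint8, red, green, blue), "fx", "fy", "cx", "cy" (pixels), "extrinsics" (4x4, takes a point from camera to world coordinates). Camera axes: x right, y up, looking along -z (the intrinsics and any distortion apply to the point x, -y, -z); pixel columns grow to the right and rows downward; lengths in mm; the calibration is good to about 2 mm. A picture is of the moment at which its call begins. There is no depth.
- hand_in(): hands the job in, once; it reports no verdict.
Trained networks look in the newest picture that a camera, given by its name, has taken for a name from the list of things; names that differ only in an ending like _2 or _b are one class to them, and where a whole thing is asked for, a point or a joint stands for the part that bears it (a point fixed in the world has none). Each returns a list of dicts, best first, with "score" (0 to 1); they miss things now and then, are a little off and sometimes report something else, mostly with a low value. They report only what shows in the picture. A call takes as long as a camera call.
- recognise(camera, target): "box" ([left, top, width, height] in pixels, round what is visible of it).
- pinpoint(camera, target): "pixel" ([column, row] in pixels: a listed point, or the origin of a listed thing).
The state is a dict: "time": time; "joint_pos": joint angles; "qd": joint speeds; "joint_efforts": joint torques, N m; "tool_pos": TCP position; "tcp_rot": TCP orientation; "ft_force": force on the tool from outside, world axes, zero at the start; "wrist_torque": the same for the moment, N m; "finger_gap": finger opening in mm.
Only numpy, scipy, OpenCV 4.12 (cv2) and the standard library are available. Lean on these libraries where they do the work, as an engineer would, in place of code of your own. Each camera call takes 0.05 s, during which the arm holds its last target.

## Working session

There is one attempt and no reset: what is moved stays moved. The work goes in short steps, Python scripts to look and compute and a tool call to move; the robot and the scene stay as the last step left them, time stands still between calls to the robot, and variables do not carry over. Pictures are saved under pics/ and viewed, and the job is handed in when it is done.

Besides the shell and the picture viewer there is one more tool, called after "Emit:" in YAML: its name, and indented under it one key for each argument. arm_command: Moves the arm, as the interface text tells. Its arguments: {"type":"object","properties":{"plan":{"type":"array"},"squeeze":{"type":"number"}},"required":["plan"]}

```bash
mkdir -p pics
cat > h.py <<'E'
from bench import *
import numpy as np, cv2
from scipy.spatial.transform import Rotation as R
def save(s,n): cv2.imwrite(f'pics/{n}.png',s['pixels'][:,:,::-1])
def ray(s,px):
    E=np.array(s['extrinsics']);d=np.array([(px[0]-s['cx'])/s['fx'],-(px[1]-s['cy'])/s['fy'],-1.])
    return E[:3,3],E[:3,:3]@d
def atz(s,px,z):
    o,d=ray(s,px);return o+d*(z-o[2])/d[2]
def proj(s,p):
    E=np.array(s['extrinsics']);c=E[:3,:3].T@(np.array(p)-E[:3,3])
    return s['cx']+s['fx']*c[0]/-c[2], s['cy']-s['fy']*c[1]/-c[2]
E
python3 - <<'E'
from h import *
print(sense())
for n in ['top','side','wrist']:
    s=snapshot(n);save(s,n+'0');print(n,s['fx'],s['cx'],s['cy'],np.round(s['extrinsics'],3).tolist(),[k for k in s])
    for t,z in [('timer_grip',61),('toggle_tip',77),('heat_mark',62),('mug',44),('warmer',0)]:
        r=pinpoint(n,t)
        for q in r[:2]: print(n,t,np.round(q['pixel']),round(q['score'],2),atz(s,q['pixel'],z).round())
E
```

```text
{'time': 0.0, 'joint_pos': array([ 5.91625636e+01,  7.51688403e+00,  8.53301347e+01, -6.89321037e-05,
        8.72594425e+01, -4.89338035e+00]), 'qd': array([ 0.00704888, -0.02437805,  0.00975721,  0.00475464, -0.00716089,
       -0.05815377]), 'joint_efforts': array([ 3.23060622e-04, -5.69400179e+01, -5.00548804e+01,  2.98228292e-05,
        1.44785739e-02,  6.09049084e-05]), 'tool_pos': array([262.36392857, 539.34819589, 403.61739894]), 'tcp_rot': array([-1.79893921e+02, -9.01273226e-03,  1.54055939e+02]), 'ft_force': array([-0.24861312,  0.28382827, -0.39461909]), 'wrist_torque': array([-0.01030016,  0.00362219,  0.01734492]), 'finger_gap': 85.16337868779418}
top 474.73476283291853 290.33299242351285 206.214210989798 [[0.011, 0.982, -0.191, 397.835], [-1.0, 0.007, -0.022, -105.63], [-0.021, 0.191, 0.981, 909.144], [0.0, 0.0, 0.0, 1.0]] ['pixels', 'fx', 'fy', 'cx', 'cy', 'extrinsics']
top timer_grip [272. 257.] 0.57 [470. -55.  61.]
top toggle_tip [220. 253.] 0.55 [475.  36.  77.]
top heat_mark [346. 267.] 0.77 [ 454. -187.   62.]
top mug [253. 163.] 0.76 [649. -14.  44.]
top warmer [281. 212.] 0.92 [564. -68.   0.]
top warmer [276. 256.] 0.47 [478. -59.   0.]
side 379.6883212405281 281.0751082028365 213.35122990674594 [[-0.829, 0.326, -0.454, 168.236], [-0.558, -0.454, 0.694, 498.353], [0.02, 0.829, 0.558, 565.798], [0.0, 0.0, 0.0, 1.0]] ['pixels', 'fx', 'fy', 'cx', 'cy', 'extrinsics']
side timer_grip [303. 243.] 0.61 [477. -63.  61.]
side toggle_tip [277. 261.] 0.52 [479.  32.  77.]
side heat_mark [337. 220.] 0.77 [ 456. -180.   62.]
side mug [226. 236.] 0.95 [643.  -2.  44.]
side warmer [273. 249.] 0.55 [559. -69.   0.]
wrist 306.0477942540516 276.0179345140385 201.10862125324343 [[0.438, -0.859, -0.266, 194.067], [0.899, 0.419, 0.128, 571.786], [0.002, -0.295, 0.955, 373.832], [0.0, 0.0, 0.0, 1.0]] ['pixels', 'fx', 'fy', 'cx', 'cy', 'extrinsics']
```

Run:
```python
import cv2
a=cv2.imread('pics/top0.png')[100:340,170:420];cv2.imwrite('pics/top0c.png',cv2.resize(a,None,fx=2.5,fy=2.5,interpolation=2))
a=cv2.imread('pics/top0.png')[220:300,190:390];cv2.imwrite('pics/top0d.png',cv2.resize(a,None,fx=4,fy=4,interpolation=2))
```

```text
(no output)
```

View pics/top0.png

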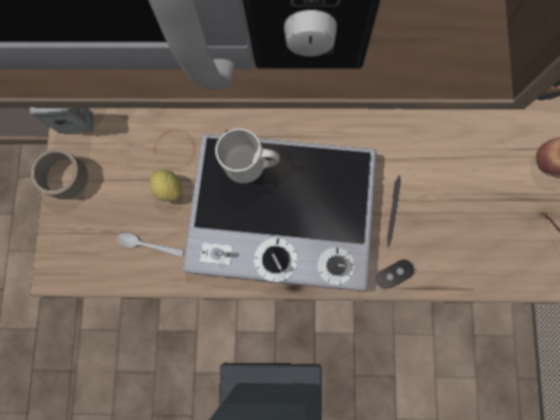

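View pics/side0.png

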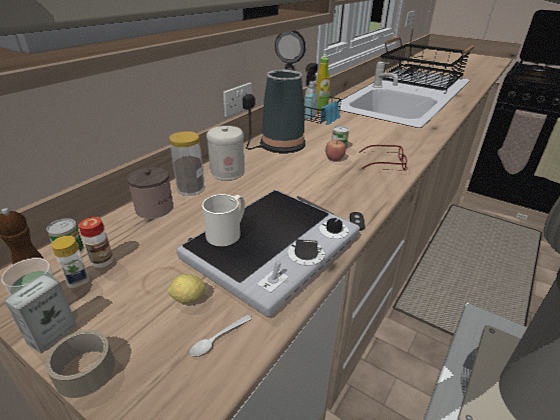

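```bash
true
```

```text
(no output)
```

View pics/top0d.png

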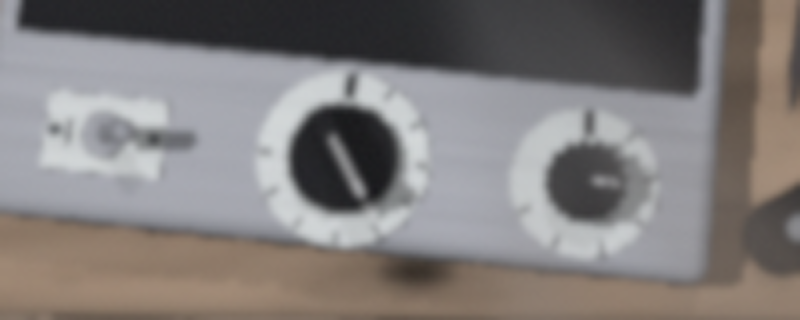

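Toggle is on the left (y=+110), timer in the centre and heat on the right. The timer pointer points front-right, about 2.6 rad. Next I'll fit the warmer pose.

Run:
```python
from h import *
s=snapshot('top')
f=lambda u,v:(190+(u+.5)/4-.5,220+(v+.5)/4-.5)
P={}
for n,p,z in [('tog',(103,135),42),('tim',(343,158),42),('heat',(586,184),42),('l0',(332,137),72),('l1',(365,198),72)]:
    P[n]=atz(s,f(*p),z);print(n,P[n].round(1))
d=P['tog']-P['heat'];print(np.linalg.norm(d),'yaw',np.degrees(np.arctan2(-d[0],d[1])))
d=P['l1']-P['l0'];print('line dir',np.degrees(np.arctan2(d[1],d[0])),np.linalg.norm(d))
for n in['top','side']:
  s=snapshot(n)
  for c in 'tog','tim','heat': print(n,c,np.round(proj(s,P[c]),1))
a=s['pixels'][190:310,230:370,::-1];cv2.imwrite('pics/sidec.png',cv2.resize(a,None,fx=5,fy=5,interpolation=2))
print(sense()['time'])
```

```text
tog [477.3  50.4  42. ]
tim [467.8 -59.8  42. ]
heat [ 457.1 -170.2   42. ]
l0 [474.6 -56.3  72. ]
l1 [448.  -71.3  72. ]
221.55553580883188 yaw -5.21972890472654
line dir -150.61462696415205 30.487440564895135
top tog [215.4 253.4]
top tim [275.4 259.1]
top heat [336.1 265.6]
side tog [272.5 279.9]
side tim [305.5 252.2]
side heat [333.7 229.1]
1.05
```

View pics/sidec.png

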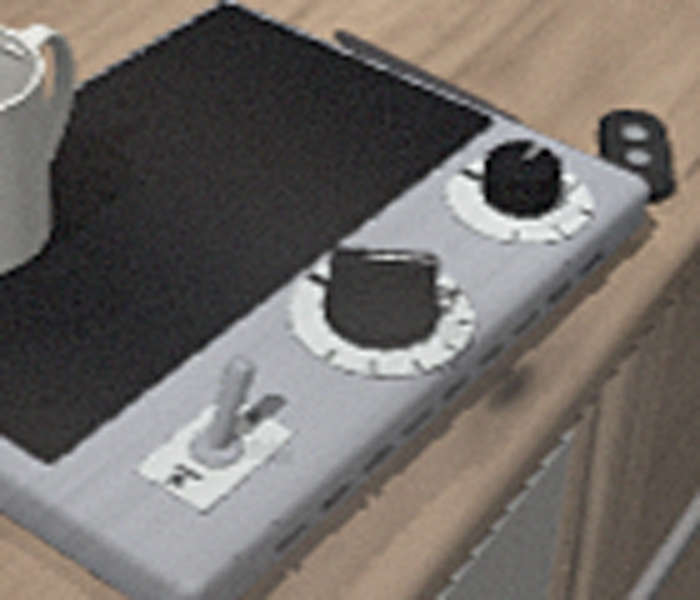

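Emit:
arm_command:
  plan:
    - {"jaw":1,"dx":-423,"dy":-389,"dz":75,"wz":1.21}
    - {"jaw":1,"dx":-423,"dy":-389,"dz":75,"wz":1.21}
    - {"jaw":1,"dx":-423,"dy":-389,"dz":75,"wz":1.21}
    - {"jaw":1,"dx":-423,"dy":-389,"dz":75,"wz":1.21}
    - {"jaw":1,"dx":-423,"dy":-389,"dz":75,"wz":1.21}
    - {"jaw":1,"dx":-423,"dy":-389,"dz":75,"wz":1.21}
    - {"jaw":1,"dx":-423,"dy":-389,"dz":75,"wz":1.21}
    - {"jaw":1,"dx":-423,"dy":-389,"dz":75,"wz":1.21}
    - {"jaw":1,"dx":-423,"dy":-389,"dz":75,"wz":1.21}
    - {"jaw":1,"dx":-423,"dy":-389,"dz":75,"wz":1.21}
    - {"jaw":1,"dx":-423,"dy":-389,"dz":75,"wz":1.21}
    - {"jaw":1,"dx":-423,"dy":-389,"dz":75,"wz":1.21}
  squeeze: 30

```text
invalid input
```

Emit:
arm_command:
  plan:
    - {"jaw":1.0,"dx":-40,"dy":-30,"dz":5,"wx":0,"wy":0,"wz":0.12}
  squeeze: 30

```text
time: 1.15
tool_pos: [283.5, 497.8, 399.8]
tcp_rot: [179.9, -0.1, 147.4]
ft_force: [1.2, -1.1, 0.2]
finger_gap: 73.3
```

Emit:
arm_command:
  plan:
    - {"jaw":1,"dx":-424,"dy":-310,"dz":70,"wx":0,"wy":0,"wz":1.09}
    - {"jaw":1,"dx":-424,"dy":-310,"dz":70,"wx":0,"wy":0,"wz":1.09}
    - {"jaw":1,"dx":-424,"dy":-310,"dz":70,"wx":0,"wy":0,"wz":1.09}
    - {"jaw":1,"dx":-424,"dy":-310,"dz":70,"wx":0,"wy":0,"wz":1.09}
    - {"jaw":1,"dx":-424,"dy":-310,"dz":70,"wx":0,"wy":0,"wz":1.09}
    - {"jaw":1,"dx":-424,"dy":-310,"dz":70,"wx":0,"wy":0,"wz":1.09}
    - {"jaw":1,"dx":-424,"dy":-310,"dz":70,"wx":0,"wy":0,"wz":1.09}
    - {"jaw":1,"dx":-424,"dy":-310,"dz":70,"wx":0,"wy":0,"wz":1.09}
    - {"jaw":1,"dx":-424,"dy":-310,"dz":70,"wx":0,"wy":0,"wz":1.09}
    - {"jaw":1,"dx":-424,"dy":-310,"dz":70,"wx":0,"wy":0,"wz":1.09}
    - {"jaw":1,"dx":-424,"dy":-310,"dz":70,"wx":0,"wy":0,"wz":1.09}
    - {"jaw":1,"dx":-424,"dy":-310,"dz":70,"wx":0,"wy":0,"wz":1.09}

```text
time: 2.35
tool_pos: [474.1, 1.7, 329.3]
tcp_rot: [-180.0, 0.1, 84.5]
ft_force: [0.3, 0.8, -0.1]
finger_gap: -0.2
```

Run:
```python
from h import *
s=snapshot('wrist');save(s,'w1');print(np.round(s['extrinsics'],2).tolist())
for t,z in [('timer_grip',61),('toggle_tip',77),('heat_mark',62),('mug',44)]:
        for q in pinpoint('wrist',t)[:2]: print(t,np.round(q['pixel']),round(q['score'],2),atz(s,q['pixel'],z).round(1))
for n,p in dict(tog=(477.3,50.4,42),tim=(467.8,-59.8,42),heat=(457.1,-170.2,42)).items(): print(n,np.round(proj(s,p)))
x=sense();print(x['time'],x['tool_pos'],x['tcp_rot'],x['joint_pos'])
```

```text
[[1.0, 0.09, 0.03, 481.09], [-0.1, 0.95, 0.29, 76.09], [-0.0, -0.3, 0.96, 298.28], [0.0, 0.0, 0.0, 1.0]]
toggle_tip [275. 170.] 0.93 [476.   31.9  77. ]
mug [477. 194.] 0.79 [646.1 -12.   44. ]
tog [275. 139.]
tim [276. 260.]
heat [276. 356.]
2.6 [473.31208442   5.9596505  329.9134422 ] [ 1.79991152e+02 -1.76787142e-02  8.48014480e+01] [-5.49537834e+00 -9.77065932e+00  1.10175543e+02  1.80211516e-02
  7.95863598e+01 -3.00081005e-01]
```

View pics/w1.png

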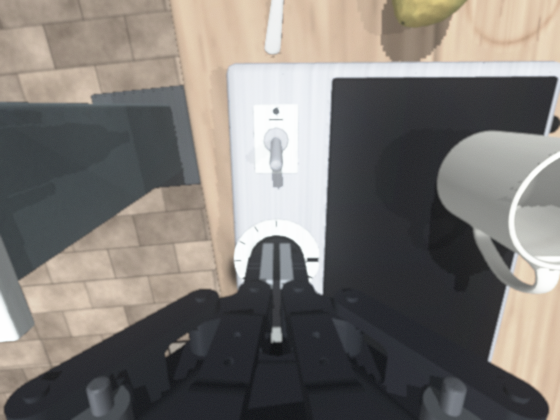

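Emit:
arm_command:
  plan:
    - {"jaw":1,"dx":0,"dy":0,"dz":40,"wx":0,"wy":0,"wz":0}
    - {"jaw":1,"dx":0,"dy":0,"dz":80,"wx":0,"wy":0,"wz":0}
    - {"jaw":1,"dx":0,"dy":0,"dz":97,"wx":0,"wy":0,"wz":0}
    - {"jaw":1,"dx":0,"dy":0,"dz":97,"wx":0,"wy":0,"wz":0}
    - {"jaw":1,"dx":8,"dy":0,"dz":97,"wx":0,"wy":0,"wz":0}
    - {"jaw":1,"dx":14,"dy":0,"dz":97,"wx":0,"wy":0,"wz":0}
    - {"jaw":1,"dx":20,"dy":0,"dz":97,"wx":0,"wy":0,"wz":0}
    - {"jaw":1,"dx":26,"dy":0,"dz":97,"wx":0,"wy":0,"wz":0}
    - {"jaw":1,"dx":32,"dy":0,"dz":97,"wx":0,"wy":0,"wz":0}
    - {"jaw":1,"dx":37,"dy":0,"dz":97,"wx":0,"wy":0,"wz":0}
    - {"jaw":1,"dx":40,"dy":0,"dz":97,"wx":0,"wy":0,"wz":0}
    - {"jaw":1,"dx":40,"dy":0,"dz":97,"wx":0,"wy":0,"wz":0}

```text
time: 3.8
tool_pos: [477.2, 44.2, 232.8]
tcp_rot: [180.0, 0.2, 84.8]
ft_force: [-0.3, -7.5, 1.6]
finger_gap: 0.1
```

Run:
```python
from h import *
for n in ['side','wrist']:
  s=snapshot(n);save(s,n+'2')
  if n=='side':
    a=s['pixels'][190:310,230:370,::-1];cv2.imwrite('pics/side2c.png',cv2.resize(a,None,fx=5,fy=5,interpolation=2))
x=sense();print(x['time'],x['tool_pos'],x['ft_force'])
```

```text
3.9 [477.22005954  44.07729431 232.75377852] [-1.15084208 -6.92752635  1.46729253]
```

View pics/side2c.png

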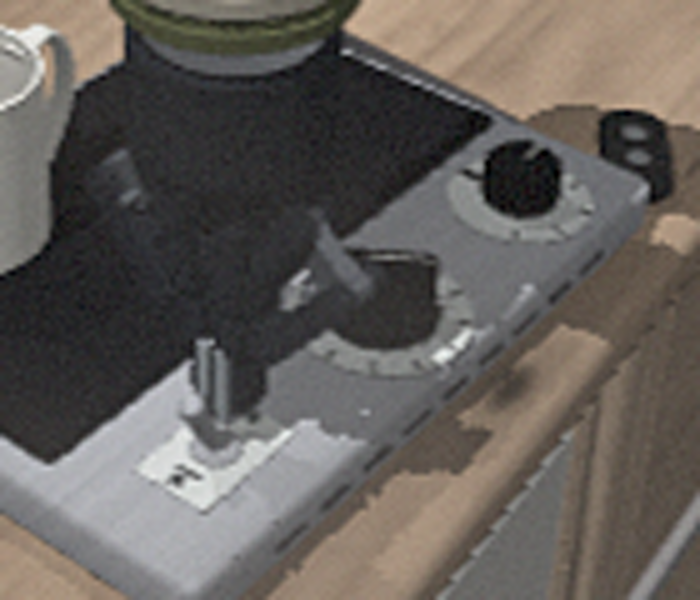

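View pics/wrist2.png

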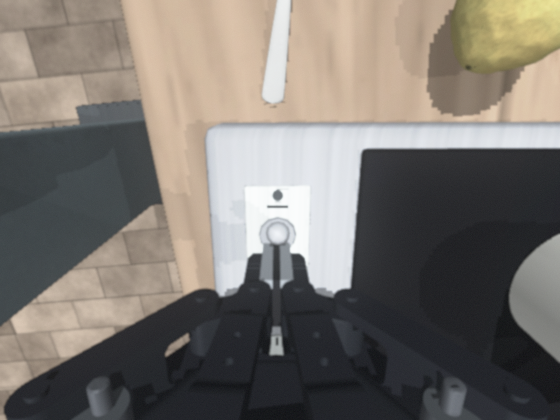

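Emit:
arm_command:
  plan:
    - {"jaw":1,"dx":-12,"dy":0,"dz":0,"wx":0,"wy":0,"wz":0}
    - {"jaw":1,"dx":-14,"dy":0,"dz":-40,"wx":0,"wy":0,"wz":0}
    - {"jaw":1,"dx":-30,"dy":0,"dz":-80,"wx":0,"wy":0,"wz":0}
    - {"jaw":1,"dx":-70,"dy":0,"dz":-100,"wx":0,"wy":0,"wz":0}
    - {"jaw":0.5,"dx":-115,"dy":0,"dz":-100,"wx":0,"wy":0,"wz":0}
    - {"jaw":0,"dx":-160,"dy":0,"dz":-100,"wx":0,"wy":0,"wz":0}
    - {"jaw":0,"dx":-160,"dy":0,"dz":-100,"wx":0,"wy":0,"wz":0}
    - {"jaw":0,"dx":-160,"dy":0,"dz":-100,"wx":0,"wy":0,"wz":0}
    - {"jaw":0,"dx":-160,"dy":0,"dz":-100,"wx":0,"wy":0,"wz":0}
    - {"jaw":0,"dx":-160,"dy":0,"dz":-100,"wx":0,"wy":0,"wz":0}

```text
time: 4.9
tool_pos: [462.6, -113.4, 332.5]
tcp_rot: [-180.0, -0.0, 84.8]
ft_force: [0.4, 0.5, -0.9]
finger_gap: 84.6
```

Run:
```python
from h import *
for n in ['side','wrist']:
  s=snapshot(n);save(s,n+'3')
  for t,z in [('timer_grip',61),('toggle_tip',77)]:
        for q in pinpoint(n,t)[:2]: print(n,t,np.round(q['pixel'],1),round(q['score'],2),atz(s,q['pixel'],z).round(1))
  if n=='side':
    a=s['pixels'][190:310,230:370,::-1];cv2.imwrite('pics/side3c.png',cv2.resize(a,None,fx=5,fy=5,interpolation=2))
x=sense();print(x['time'],x['tool_pos'],x['tcp_rot'],x['ft_force'])
```

```text
side timer_grip [306.4 245.6] 0.87 [466.6 -59.3  61. ]
side toggle_tip [268.  270.9] 0.59 [477.4  65.4  77. ]
wrist timer_grip [278.7 137.4] 0.72 [468.9 -61.7  61. ]
5.2 [ 462.58959    -113.98324111  332.69494784] [-1.79997834e+02  5.04844197e-04  8.47893603e+01] [-0.00190724  0.05336021 -0.33957228]
```

View pics/side3c.png

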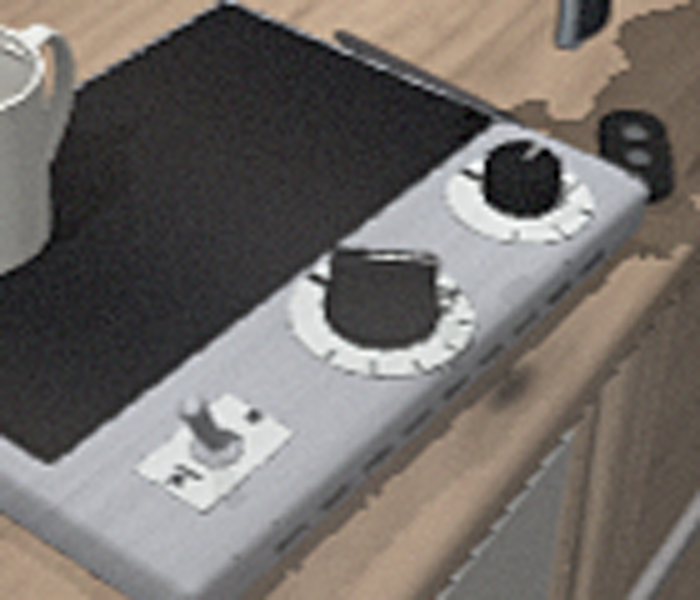

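View pics/wrist3.png

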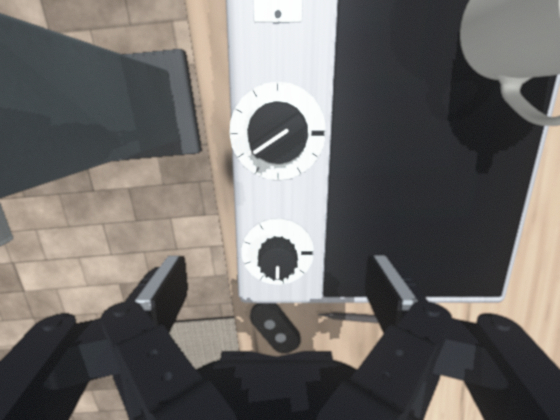

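Run:
```python
from h import *
s=snapshot('wrist')
print(atz(s,(277.5,131.5),42)[:2])
a,b=atz(s,(254,152),72),atz(s,(288,130.5),72);print(a,b);d=a-b;print(np.degrees(np.arctan2(d[1],d[0])))
l,r=atz(s,(229,131.5),42),atz(s,(326,131.5),42);print(np.linalg.norm(l-r))
m=atz(s,(318,132),42)-atz(s,(277.5,131.5),42);print('mark dir',np.degrees(np.arctan2(m[1],m[0])))
print(sense()['joint_pos'].round(1))
```

```text
[468.39109642 -59.10266432]
[449.60998771 -70.18658599  72.        ] [476.21362651 -56.8217203   72.        ]
-153.32642649314894
80.52658617231285
mark dir -5.90819796891801
[-20.   -9.4 109.5   0.   79.9 -14.8]
```

Emit:
arm_command:
  plan:
    - {"jaw":0,"dx":30,"dy":0.5,"dz":0,"wx":0,"wy":0,"wz":0.15}
    - {"jaw":0,"dx":55,"dy":0.5,"dz":20,"wx":0,"wy":0,"wz":0.3}
    - {"jaw":0,"dx":55,"dy":0.5,"dz":40,"wx":0,"wy":0,"wz":0.45}
    - {"jaw":0,"dx":55,"dy":0.5,"dz":50,"wx":0,"wy":0,"wz":0.6}
    - {"jaw":0,"dx":55,"dy":0.5,"dz":60,"wx":0,"wy":0,"wz":0.75}
    - {"jaw":0,"dx":55,"dy":0.5,"dz":60,"wx":0,"wy":0,"wz":0.9}
    - {"jaw":0,"dx":55,"dy":0.5,"dz":60,"wx":0,"wy":0,"wz":0.99}
    - {"jaw":0,"dx":55,"dy":0.5,"dz":60,"wx":0,"wy":0,"wz":0.99}
    - {"jaw":0,"dx":55,"dy":0.5,"dz":85,"wx":0,"wy":0,"wz":0.99}
    - {"jaw":0,"dx":55,"dy":0.5,"dz":105,"wx":0,"wy":0,"wz":0.99}
    - {"jaw":0,"dx":55,"dy":0.5,"dz":105,"wx":0,"wy":0,"wz":0.99}

```text
time: 6.35
tool_pos: [466.5, -59.4, 225.0]
tcp_rot: [-179.8, 0.2, 28.2]
ft_force: [-1.3, -0.7, -0.1]
finger_gap: 85.2
```

Run:
```python
from h import *
s=snapshot('wrist');save(s,'w4')
print(proj(s,(468.2,-59.5,72)))
x=sense();print(x['time'],x['tool_pos'],x['tcp_rot'],x['ft_force'],x['joint_pos'].round(1))
```

```text
(np.float64(278.27776609088494), np.float64(275.44134918228104))
6.4 [467.25792604 -59.56148016 226.62355461] [-1.79878117e+02  1.37260787e-01  2.81372520e+01] [-0.05658294  0.95445452 -0.58002142] [-13.5  -2.9 115.4  -0.   67.7  48.4]
```

View pics/w4.png

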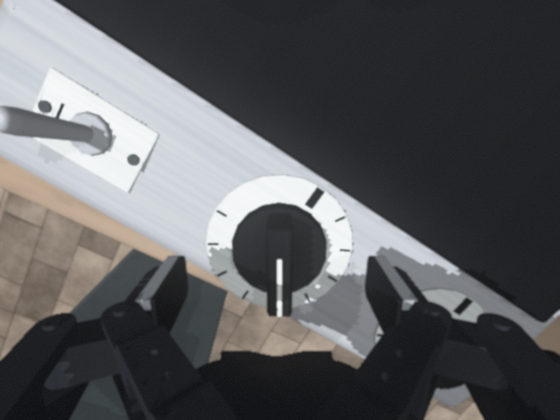

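The bar is upright in the image at column 279, midway between the pads (180 and 375), and aligned. Closing now.

Emit:
arm_command:
  plan:
    - {"jaw":0.3,"dx":0,"dy":0,"dz":0,"wx":0,"wy":0,"wz":0}
    - {"jaw":0.6,"dx":0,"dy":0,"dz":0,"wx":0,"wy":0,"wz":0}
    - {"jaw":0.8,"dx":0,"dy":0,"dz":0,"wx":0,"wy":0,"wz":0}
    - {"jaw":0.9,"dx":0,"dy":0,"dz":0,"wx":0,"wy":0,"wz":0}
    - {"jaw":1,"dx":0,"dy":0,"dz":0,"wx":0,"wy":0,"wz":0}
    - {"jaw":1,"dx":0,"dy":0,"dz":0,"wx":0,"wy":0,"wz":0}
    - {"jaw":1,"dx":0,"dy":0,"dz":0,"wx":0,"wy":0,"wz":0}
  squeeze: 30

```text
time: 7.1
tool_pos: [468.2, -59.7, 228.2]
tcp_rot: [-180.0, -0.0, 28.0]
ft_force: [-2.1, 1.7, 6.4]
finger_gap: 11.4
```

Run:
```python
from h import *
x=sense();print(x['time'],x['tool_pos'],x['tcp_rot'],x['ft_force'],x['wrist_torque'],x['finger_gap'])
```

```text
7.1 [468.15863517 -59.66264368 228.23738091] [-1.79991440e+02 -2.01484920e-02  2.80153047e+01] [-2.08081705  1.70372227  6.40352314] [0.34437174 0.36462433 0.00082741] 11.385093376735126
```

Emit:
arm_command:
  plan:
    - {"jaw":1,"dx":0,"dy":0,"dz":0,"wx":0,"wy":0,"wz":-0.06}
    - {"jaw":1,"dx":0,"dy":0,"dz":0,"wx":0,"wy":0,"wz":-0.18}
    - {"jaw":1,"dx":0,"dy":0,"dz":0,"wx":0,"wy":0,"wz":-0.3}
    - {"jaw":1,"dx":0,"dy":0,"dz":0,"wx":0,"wy":0,"wz":-0.42}
    - {"jaw":1,"dx":0,"dy":0,"dz":0,"wx":0,"wy":0,"wz":-0.54}
    - {"jaw":1,"dx":0,"dy":0,"dz":0,"wx":0,"wy":0,"wz":-0.66}
    - {"jaw":1,"dx":0,"dy":0,"dz":0,"wx":0,"wy":0,"wz":-0.78}
    - {"jaw":1,"dx":0,"dy":0,"dz":0,"wx":0,"wy":0,"wz":-0.9}
    - {"jaw":1,"dx":0,"dy":0,"dz":0,"wx":0,"wy":0,"wz":-1.02}
    - {"jaw":1,"dx":0,"dy":0,"dz":0,"wx":0,"wy":0,"wz":-1.14}
    - {"jaw":1,"dx":0,"dy":0,"dz":0,"wx":0,"wy":0,"wz":-1.2}
    - {"jaw":1,"dx":0,"dy":0,"dz":0,"wx":0,"wy":0,"wz":-1.2}

```text
time: 8.3
tool_pos: [468.5, -59.8, 228.3]
tcp_rot: [179.9, 0.0, 96.8]
ft_force: [0.5, 1.3, 4.0]
finger_gap: 11.5
```

Run:
```python
from h import *
s=snapshot('wrist');save(s,'w5')
x=sense();print(x['time'],x['tool_pos'],x['tcp_rot'],x['ft_force'],x['wrist_torque'],x['finger_gap'],x['joint_pos'].round(1))
```

```text
8.35 [468.46736677 -59.80493134 228.26560658] [1.79918805e+02 1.58286441e-02 9.66810563e+01] [0.9784425  1.58962269 3.84303491] [ 0.22502531 -0.24561674  0.08018016] 11.308171640574484 [-13.5  -3.  115.3   0.   67.6 -20.2]
```

View pics/w5.png

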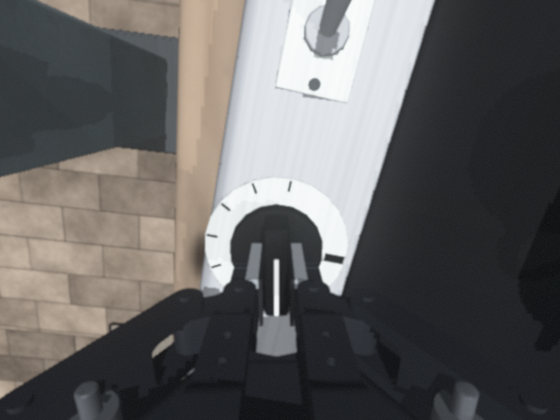

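Emit:
arm_command:
  plan:
    - {"jaw":1,"dx":0,"dy":0,"dz":0,"wx":0,"wy":0,"wz":-0.08}
    - {"jaw":1,"dx":0,"dy":0,"dz":0,"wx":0,"wy":0,"wz":-0.2}
    - {"jaw":1,"dx":0,"dy":0,"dz":0,"wx":0,"wy":0,"wz":-0.32}
    - {"jaw":1,"dx":0,"dy":0,"dz":0,"wx":0,"wy":0,"wz":-0.44}
    - {"jaw":1,"dx":0,"dy":0,"dz":0,"wx":0,"wy":0,"wz":-0.56}
    - {"jaw":1,"dx":0,"dy":0,"dz":0,"wx":0,"wy":0,"wz":-0.68}
    - {"jaw":1,"dx":0,"dy":0,"dz":0,"wx":0,"wy":0,"wz":-0.8}
    - {"jaw":1,"dx":0,"dy":0,"dz":0,"wx":0,"wy":0,"wz":-0.92}
    - {"jaw":1,"dx":0,"dy":0,"dz":0,"wx":0,"wy":0,"wz":-1.04}
    - {"jaw":1,"dx":0,"dy":0,"dz":0,"wx":0,"wy":0,"wz":-1.16}
    - {"jaw":1,"dx":0,"dy":0,"dz":0,"wx":0,"wy":0,"wz":-1.26}
    - {"jaw":1,"dx":0,"dy":0,"dz":0,"wx":0,"wy":0,"wz":-1.26}

```text
time: 9.55
tool_pos: [468.7, -59.5, 228.3]
tcp_rot: [179.9, 0.1, 169.0]
ft_force: [4.2, 4.0, 2.1]
finger_gap: 11.3
```

Emit:
arm_command:
  plan:
    - {"jaw":1,"dx":0,"dy":0,"dz":0,"wx":0,"wy":0,"wz":-0.03}
    - {"jaw":1,"dx":0,"dy":0,"dz":0,"wx":0,"wy":0,"wz":-0.06}
    - {"jaw":1,"dx":0,"dy":0,"dz":0,"wx":0,"wy":0,"wz":-0.09}
    - {"jaw":1,"dx":0,"dy":0,"dz":0,"wx":0,"wy":0,"wz":-0.1}
    - {"jaw":1,"dx":0,"dy":0,"dz":0,"wx":0,"wy":0,"wz":-0.1}

```text
time: 10.05
tool_pos: [468.7, -59.5, 228.3]
tcp_rot: [179.9, 0.1, 174.6]
ft_force: [3.3, 3.4, 1.7]
finger_gap: 11.1
```

Run:
```python
from h import *
s=snapshot('wrist');save(s,'w6')
x=sense();print(x['time'],x['tool_pos'],x['tcp_rot'],x['ft_force'],x['wrist_torque'],x['finger_gap'],x['joint_pos'].round(1))
```

```text
10.1 [468.73029408 -59.4514761  228.26560956] [1.79947599e+02 1.29646279e-01 1.74562878e+02] [4.11452743 3.15136836 1.02535124] [ 0.69480036 -0.62577793  0.00382334] 11.057242618376526 [-1.350e+01 -3.000e+00  1.153e+02  1.000e-01  6.760e+01 -9.810e+01]
```

View pics/w6.png

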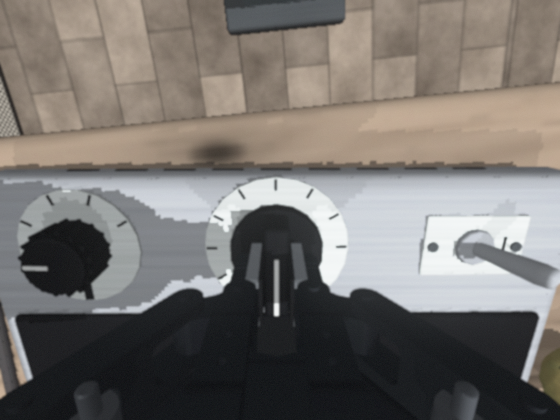

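Emit:
arm_command:
  plan:
    - {"jaw":1,"dx":0,"dy":0,"dz":0,"wx":0,"wy":0,"wz":-0.02}
    - {"jaw":1,"dx":0,"dy":0,"dz":0,"wx":0,"wy":0,"wz":-0.04}
    - {"jaw":1,"dx":0,"dy":0,"dz":0,"wx":0,"wy":0,"wz":-0.05}
    - {"jaw":1,"dx":0,"dy":0,"dz":0,"wx":0,"wy":0,"wz":-0.05}
    - {"jaw":1,"dx":0,"dy":0,"dz":0,"wx":0,"wy":0,"wz":-0.05}

```text
time: 10.6
tool_pos: [468.7, -59.5, 228.3]
tcp_rot: [179.9, 0.1, 177.4]
ft_force: [4.1, 3.8, 2.0]
finger_gap: 10.7
```

Run:
```python
from h import *
x=sense();print(x['time'],x['tool_pos'],x['tcp_rot'],x['ft_force'],x['wrist_torque'],x['finger_gap'],x['joint_pos'].round(1))
```

```text
10.6 [468.72564432 -59.53779727 228.30257004] [1.79938091e+02 1.34610678e-01 1.77353202e+02] [4.09247249 3.80250199 1.97321704] [ 0.6125532  -0.59269184 -0.72956011] 10.728254061258044 [-1.350e+01 -3.000e+00  1.153e+02  1.000e-01  6.760e+01 -1.009e+02]
```

Emit:
arm_command:
  plan:
    - {"jaw":0.7,"dx":0,"dy":0,"dz":0,"wx":0,"wy":0,"wz":0}
    - {"jaw":0.4,"dx":0,"dy":0,"dz":0,"wx":0,"wy":0,"wz":0}
    - {"jaw":0.1,"dx":0,"dy":0,"dz":0,"wx":0,"wy":0,"wz":0}
    - {"jaw":0,"dx":0,"dy":0,"dz":0,"wx":0,"wy":0,"wz":0}
    - {"jaw":0,"dx":0,"dy":0,"dz":0,"wx":0,"wy":0,"wz":0}
    - {"jaw":0,"dx":0,"dy":0,"dz":-20,"wx":0,"wy":0,"wz":0}
    - {"jaw":0,"dx":0,"dy":0,"dz":-60,"wx":0,"wy":0,"wz":0}
    - {"jaw":0,"dx":40,"dy":0,"dz":-100,"wx":0,"wy":0,"wz":0}
    - {"jaw":0,"dx":80,"dy":0,"dz":-110,"wx":0,"wy":0,"wz":0}
    - {"jaw":0,"dx":80,"dy":0,"dz":-110,"wx":0,"wy":0,"wz":0}
    - {"jaw":0,"dx":80,"dy":0,"dz":-110,"wx":0,"wy":0,"wz":0}

```text
time: 11.7
tool_pos: [387.8, -56.4, 338.8]
tcp_rot: [-180.0, 0.2, 177.5]
ft_force: [-0.2, 0.4, -0.3]
finger_gap: 85.0
```

Run:
```python
from h import *
for n,c in [('top',(220,300,190,390)),('side',(190,310,200,370)),('wrist',None)]:
  s=snapshot(n);save(s,n+'7')
  if c: 
    a=s['pixels'][c[0]:c[1],c[2]:c[3],::-1];cv2.imwrite(f'pics/{n}7c.png',cv2.resize(a,None,fx=4,fy=4,interpolation=2))
  for t,z in [('heat_mark',62),('mug',44),('toggle_tip',77)]:
        for q in pinpoint(n,t)[:1]: print(n,t,np.round(q['pixel'],1),round(q['score'],2),atz(s,q['pixel'],z).round(1))
x=sense();print(x['time'],x['tool_pos'],x['tcp_rot'],x['ft_force'])
```

```text
top heat_mark [344.7 267.7] 0.78 [ 452.2 -183.8   62. ]
top mug [253.  164.4] 0.57 [646.  -14.4  44. ]
side heat_mark [336.8 218.4] 0.68 [ 459.8 -186.9   62. ]
side mug [227.7 233.7] 0.77 [644.7 -11.4  44. ]
side toggle_tip [266.1 270. ] 0.54 [481.7  65.5  77. ]
wrist heat_mark [139.4 282. ] 0.9 [ 458.7 -183.7   62. ]
12.3 [388.22576632 -56.36921781 337.45330707] [ 1.79989557e+02 -4.15843099e-02  1.77550765e+02] [ 0.88236545 -0.57304905  0.64056333]
```

View pics/top7c.png

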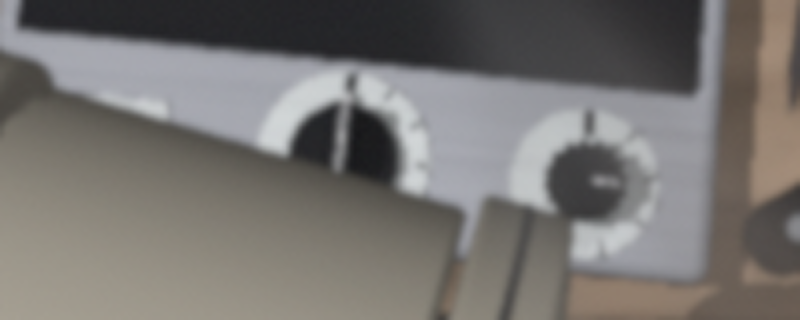

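View pics/side7c.png

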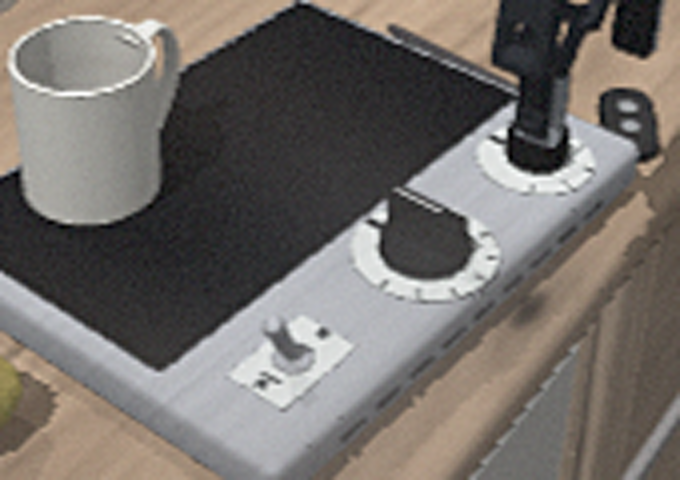

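View pics/wrist7.png

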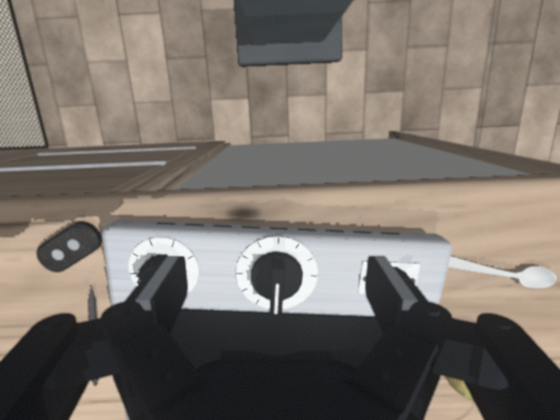

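Run:
```python
from h import *
s=snapshot('wrist')
a=s['pixels'][220:330,210:350,::-1];cv2.imwrite('pics/w7c.png',cv2.resize(a,None,fx=5,fy=5,interpolation=2))
```

```text
(no output)
```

View pics/w7c.png

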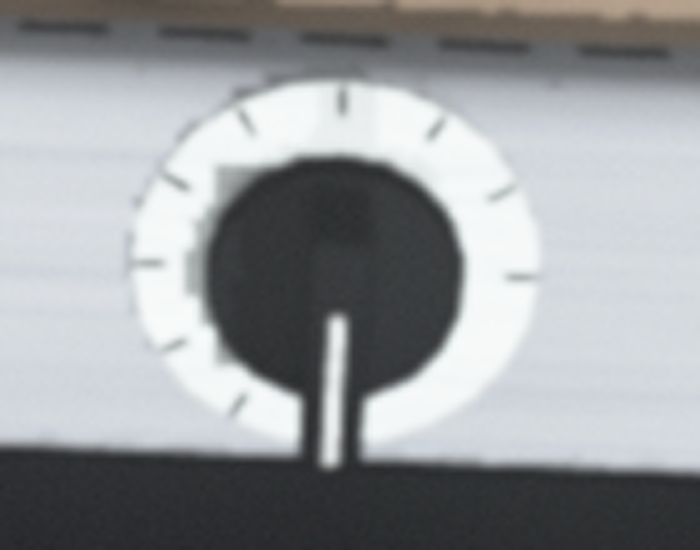

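Run:
```python
from h import *
s=snapshot('wrist')
f=lambda u,v:(210+(u+.5)/5-.5,220+(v+.5)/5-.5)
g=lambda p,q,z:(lambda d:np.degrees(np.arctan2(d[1],d[0])))(atz(s,f(*q),z)-atz(s,f(*p),z))
print(g((338,317),(329,465),72), g((147,263),(522,277),42)-90, g((0,448),(700,474),44)-90)
```

```text
-5.444134851110423 -4.94370752657332 -5.05514611818856
```

Timer pointer heading is -5.4° and the warmer axis is about -5.0°, so the knob is within 0.5° of zero. Toggle is off, the mug and heat mark haven't moved, and the gripper is clear. Handing in.

Run:
```python
from h import *
print(hand_in())
```

```text
the job is handed in; nothing more can be done
None
```

The toggle is off and the timer knob is back at its zero stop. I handed the job in at about 12.5 s with the gripper open and raised clear of everything.

- **Toggle:** I pushed it over to the left with closed fingers. The side pictures show the bat leaning left, both before the timer was turned and at the end.
- **Timer:** One grasp was enough to turn it about 147° anticlockwise. The wrist moment rose to 0.73 N m, which fits the knob sitting against its stop. After release, the pointer measured about 0.5° (0.01 rad) from the warmer's axis.
- **Heat knob and mug:** The robot never touched either one. In the pictures the heat knob's index line looks the same as before. The network's before-and-after positions differed by up to about 8 mm for the heat mark and about 10 mm for the mug. The shifts went in different directions in the two cameras, so I took them as detection noise. I have no finer measurement than the pictures to confirm the 4 mm limit for the heat mark.

One arm command was refused as invalid input before anything moved. The same kind of command went through once every row listed all its values.

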